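# Shut down and clear the finished drying bay

### The arm

A 6-joint arm with a two-finger parallel gripper is mounted at the origin on the work surface. World frame = base frame: x ahead of the robot, y to its left, z up, the work surface at z = 0. Lengths are in m, angles in rad, forces in N, time in s.
With the tool pointing down it reaches from about 0.325 to 0.9 m from the base axis. Payload 6.1 kg.
Tool frame: the origin (TCP) lies midway between the tips of the shut fingers; the grasp point (between the pads) lies ctrl.grip_depth behind it (ctrl.grip_depth is the distance from the TCP to the grasp point, in m); z points along the fingers, y is the line along which they close (so a half turn about z gives the same grasp; the last joint's range is limited). The gripper opens to 87 mm and grips with 3 to 60 N. Pads are 19 mm wide; open, the fingers measure 117 mm over their backs; the gripper's body (75 mm by 190 mm) begins 51 mm behind the grasp point.
Start: joints at [0.987, 0.22, 1.526, -0, 1.395, -0.126], TCP at [0.276, 0.561, 0.223] pointing down, gripper open.
Joint ranges: [-2.98, 2.98], [-0.91, 2.08], [0.09, 2.57], [-1.24, 4.39], [0.2, 2.65], [-2.68, 2.68]. Speed limits (rad/s): [2.57, 2.57, 3.01, 3.14, 3.14, 3.14].

### API

Orientations are given as a unit quaternion [w, x, y, z].
In Python, from cell import ctrl gives the robot as it stands. The module is installed in compiled form; this text tells all that it offers.
- The arm moves only by the shell command python3 -m pendant 'ROWS'. ROWS is JSON, a list of rows, each a list of 5 numbers: the opening, from 0 (shut) to 1 (fully open), then the shift along the tool's x, y, z scaled (see below), then the turn about the tool's z scaled (see below). In form: [[gripper, tx, ty, tz, yaw], ...]. A call has 1 to 5 rows; each row shifts and turns the commanded pose from where the row before left it, along the tool's axes as they then stand; what a row does not reach is not made up. The controller multiplies each number of a shift by 200 mm and each number of a turn by 90 degrees. A row lasts 1/12 s, in which the tool goes at most 41.7 mm and 7.16 degrees, less where a joint would pass 70% of its speed; a pose out of reach is approached as far as the arm can. A call with a number of a shift or a turn outside -1 to 1 is refused whole. A call with a gripper value outside its range is refused whole. The fingers move at their own pace and stop on an object; the grip force is fixed at half the most. Time passes only in rows, so rows that do not move let the fingers close. It gives the time, the measured TCP pose, the force, the opening and the grip force at its end, in the units of the state.
- ctrl.sense(): the state, without advancing time (a new reading comes with each control period).
- ctrl.snapshot(name): name is "side" or "top" or "wrist"; returns the picture (480x640x3 uint8, red, green, blue); there is no depth.
- ctrl.camera_model(name): a dict with "camera_matrix" (3x3 intrinsics, pixels), "position" and "attitude" of the camera in the world; the wrist camera has in their place "hand_eye" (4x4, takes a point from camera to tool coordinates, whose origin is the TCP and whose axes are the flange's). Camera axes: x right, y up, looking along -z (the intrinsics and any distortion apply to the point x, -y, -z); pixel columns grow to the right and rows downward; lengths in m; the calibration is good to about 2 mm. The wrist camera is an equidistant fisheye: a pixel r from the principal point sees the ray r / f radians off the axis. A picture is of the moment at which its call begins: read the wrist's pose just before it. camera_model takes no time and is no camera call.
- ctrl.finish_job(): hands the job in; it is judged then, once.
The state is a dict: "clock": time; "joint_positions": joint angles; "joint_vel": joint speeds; "effort": joint torques, N m; "eef_pos": TCP position; "eef_rot": TCP orientation; "wrist_force": force on the tool from outside, world axes, zero at the start; "moment": the same for the moment, N m; "gripper_width": opening from 0.0 (shut) to 1.0 (fully open); "finger_force": force on a finger pad.
Only numpy, scipy, OpenCV 4.12 (cv2) and the standard library are available. Lean on these libraries where they do the work, as an engineer would, in place of code of your own. Each camera call takes 0.05 s, during which the arm holds its last target. There are 200 camera calls.

### The job

The open bay of the drying unit on the laundry counter is finished; the bay with its cover on is still working, so leave that cover and its two dials alone. First, while the things are still in the open bay, switch that bay off by turning both its own dials (timer and heat) fully anticlockwise to their stops; then move every bottle and brush from it into the shallow tray, none on top of another; and last set the loose cover on the emptied bay, fully home. Do not disturb the other things on the counter.

Things in the scene. Friction and masses are not known exactly. Their poses are not given: they have to be found in the camera images.
- dryer: white drying unit fixed on the counter, origin on the counter; x (away from the robot) from -160 to 155 mm, y from -195 to 195 mm. Rim and control deck (the strip on the robot side, x below -75 mm) are 44 mm high. Two bays side by side, each 215 mm (x) by 170 mm (y), 30 mm apart, floors 28 mm above the counter.
- bay0 (a point): centre of the bay on the unit's +y side, at rim height (44 mm); axes as the drying unit.
- bay1 (a point): the same for the bay on the unit's -y side.
- timer0 (a joint): joint of the timer dial of bay 0: 0 = fully anticlockwise seen from above, against its end stop (off); grows as it is turned clockwise, to 2.6 rad. Stays where it is left, friction about 0.04 N m.
- heat0 (a joint): joint of the heat dial of bay 0: 0 = fully anticlockwise seen from above, against its end stop (off); grows as it is turned clockwise, to 2.6 rad. Stays where it is left, friction about 0.04 N m.
- timer1 (a joint): joint of the timer dial of bay 1: 0 = fully anticlockwise seen from above, against its end stop (off); grows as it is turned clockwise, to 2.6 rad. Stays where it is left, friction about 0.04 N m.
- heat1 (a joint): joint of the heat dial of bay 1: 0 = fully anticlockwise seen from above, against its end stop (off); grows as it is turned clockwise, to 2.6 rad. Stays where it is left, friction about 0.04 N m.
- timer0_grip (a point): on the vertical axis of the timer dial of bay 0 (on the robot side of the bay, 45 mm to the +y side of its middle), at grip height: 81 mm above the counter. Black knob, upright bar grip 38 mm long, 14 mm thick, 12 to 44 mm above the deck, on a grey base 64 mm across. The point's x axis lies along the bar; at joint 0 it is the drying unit's x and the white pointer faces the robot.
- heat0_grip (a point): on the vertical axis of the heat dial of bay 0 (on the robot side of the bay, 45 mm to the -y side of its middle), at grip height: 81 mm above the counter. Black knob, upright bar grip 38 mm long, 14 mm thick, 12 to 44 mm above the deck, on a grey base 64 mm across. The point's x axis lies along the bar; at joint 0 it is the drying unit's x and the white pointer faces the robot.
- timer1_grip (a point): on the vertical axis of the timer dial of bay 1 (on the robot side of the bay, 45 mm to the +y side of its middle), at grip height: 81 mm above the counter. Black knob, upright bar grip 38 mm long, 14 mm thick, 12 to 44 mm above the deck, on a grey base 64 mm across. The point's x axis lies along the bar; at joint 0 it is the drying unit's x and the white pointer faces the robot.
- heat1_grip (a point): on the vertical axis of the heat dial of bay 1 (on the robot side of the bay, 45 mm to the -y side of its middle), at grip height: 81 mm above the counter. Black knob, upright bar grip 38 mm long, 14 mm thick, 12 to 44 mm above the deck, on a grey base 64 mm across. The point's x axis lies along the bar; at joint 0 it is the drying unit's x and the white pointer faces the robot.
- rack: flat steel slatted rack 200 x 156 x 3 mm, fixed on the floor of the open bay, in which the dry things stand: it shows which bay is open. Origin at the centre of its underside; its top is 31 mm above the counter.
- cover: white cover plate 225 (its x) x 188 x 6 mm; a step of 201 x 156 x 8 mm below it drops into a bay with 7 mm play. Origin: centre of the step's underside, z up. Grey handle bar along x on top: 90 x 18 mm, 30 to 46 mm above the origin; 300 g. Seated, its origin is 36 mm above the counter; fits either way round. Lies loose on the counter beside the unit (origin at z = 0).
- other_cover: white cover plate 225 (its x) x 188 x 6 mm; a step of 201 x 156 x 8 mm below it drops into a bay with 7 mm play. Origin: centre of the step's underside, z up. Grey handle bar along x on top: 90 x 18 mm, 30 to 46 mm above the origin; 450 g. Seated, its origin is 36 mm above the counter; fits either way round. Seated on the working bay; stays there.
- tray: shallow grey tray fixed on the counter beside the drying unit, 210 mm (its x) x 180 mm (y), 25 mm high, walls and floor 5 mm; origin at the centre of its underside.
- bottle1: square white refill bottle, 50 x 50 mm and 90 mm tall in all: body 78 mm, then a round grey cap of 34 mm diameter and 12 mm height; 120 g. Origin at its middle (45 mm above its foot), z towards the cap. May be absent.
- bottle2: square white refill bottle, 50 x 50 mm and 90 mm tall in all: body 78 mm, then a round grey cap of 34 mm diameter and 12 mm height; 120 g. Origin at its middle (45 mm above its foot), z towards the cap. May be absent.
- brush1: scrubbing brush: wooden block over stiff bristles, 85 mm (its x) by 42 mm (y), 50 mm high, solid to handle; 110 g. Origin at its middle (25 mm above the bristle ends), z towards the wood. May be absent.
- brush2: scrubbing brush: wooden block over stiff bristles, 85 mm (its x) by 42 mm (y), 50 mm high, solid to handle; 110 g. Origin at its middle (25 mm above the bristle ends), z towards the wood. May be absent.
- detergent: bystander: round detergent bottle, 76 mm across, 200 mm tall, at the back of the counter. Origin under its centre.
- soap_dish: bystander: white bowl 80 mm across, 35 mm high, at the back of the counter. Origin under its centre.
- powder_box: bystander: cardboard box 70 x 120 mm, 150 mm tall, at the back of the counter. Origin under its centre.
Things that resemble listed ones, but are neither listed nor needed, are in the scene too. What is shaped like the brush1 but red is not meant.

How it is judged:
By the outcome, as a careful person would: the job done as asked, in the order asked, and still so for the second after the job is handed in, with the robot touching nothing.
Of bottle1, bottle2, brush1, brush2 only 2 to 4 are there at a start; the rules pass over those that are not, and their reading is None.
At some moment in a run one of bottle1, bottle2, brush1, brush2, cover may be knocked a few centimetres aside while the robot is not near it.
Once in a run the grip may slacken for a moment while it holds something.
It also fails if it takes over 208 s, if anything falls off the work surface, if the arm or the gripper's body presses on something with over 40 N, if the wrist force passes 120 N, or if a joint passes its speed limit or range.

## Working session

There is one attempt and no reset: what is moved stays moved. The work goes in short steps, Python scripts to look and compute and a shell command to move; the robot and the scene stay as the last step left them, time stands still between calls to the robot, and variables do not carry over. Pictures are saved under pics/ and viewed, at most 14 in all, crops included, and the job is handed in when it is done.

```bash
mkdir -p pics; python3 - <<'E'
from cell import ctrl
import cv2
s=ctrl.sense();print(s, ctrl.grip_depth)
for n in("top","side","wrist"):
    print(n,ctrl.camera_model(n))
    cv2.imwrite(f"pics/{n}0.png",ctrl.snapshot(n)[:,:,::-1])
E
```

```text
{'clock': 0.0, 'joint_positions': array([ 9.86897573e-01,  2.21229961e-01,  1.52762501e+00, -1.92836586e-05,
        1.39467018e+00, -1.26116643e-01]), 'joint_vel': array([ 0.00078549, -0.00117638,  0.00043394,  0.00036433,  0.00194051,
       -0.00027148]), 'effort': array([-5.08631347e-04, -4.94623089e+01, -3.87366700e+01,  6.97599049e-02,
        5.74090378e-02, -1.47984138e-04]), 'eef_pos': array([0.27589935, 0.56011688, 0.22142751]), 'eef_rot': array([-3.26966367e-04,  2.26895881e-01,  9.73918542e-01, -9.09295799e-04]), 'wrist_force': array([-0.29220853, -0.45143936,  0.47681616]), 'moment': array([-0.02836209, -0.01937844,  0.02253352]), 'finger_force': 0.0, 'gripper_width': 0.9963575763117432} 0.0187
top {'camera_matrix': array([[526.7430547 ,   0.        , 317.23062803],
       [  0.        , 526.7430547 , 241.33736631],
       [  0.        ,   0.        ,   1.        ]]), 'position': array([ 0.53143826, -0.01221454,  1.31148011]), 'attitude': array([ 0.70702232,  0.02973431, -0.01313334, -0.70644379])}
side {'camera_matrix': array([[487.57243923,   0.        , 324.45993855],
       [  0.        , 487.57243923, 233.58946825],
       [  0.        ,   0.        ,   1.        ]]), 'position': array([ 0.15376808, -0.67187274,  0.66813405]), 'attitude': array([ 0.84739792,  0.44650629, -0.12945219, -0.25649761])}
wrist {'camera_matrix': array([[371.64829954,   0.        , 319.21437328],
       [  0.        , 371.64829954, 239.17165254],
       [  0.        ,   0.        ,   1.        ]]), 'hand_eye': array([[-3.48672597e-04,  9.64788188e-01,  2.63027814e-01,
         7.06166961e-02],
       [ 9.99998074e-01,  8.44457584e-04, -1.77186880e-03,
         4.48101422e-04],
       [-1.93159392e-03,  2.63026689e-01, -9.64786624e-01,
        -1.60316349e-01],
       [ 0.00000000e+00,  0.00000000e+00,  0.00000000e+00,
         1.00000000e+00]])}
```

View pics/top0.png

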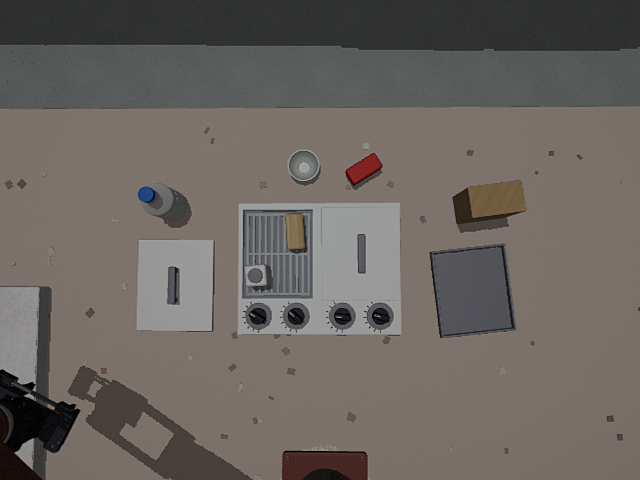

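View pics/side0.png

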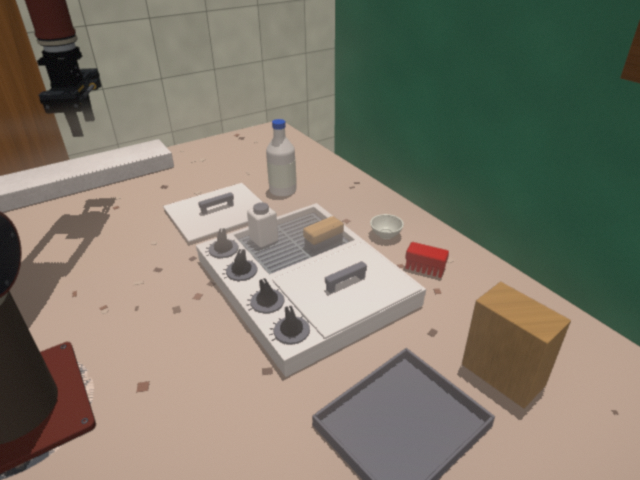

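The top view shows the open bay with the rack at (278,254), which is bay 0 on the +y side. It holds a bottle at (257,276) and a wooden brush at (295,231). The bay 0 dials are at (258,316) and (295,316). The loose cover is at (175,285), the seated cover at (361,254) and the tray at (472,290).

What could be confused:
- **Brush:** wood (295,231) or red (364,169). I choose the wooden one.
- **Bottle:** white with grey cap (257,276) or the round blue-capped detergent (160,200). I choose the white one.
- **Cover:** loose (175,285) or seated (361,254). I choose the loose one.
- **Dials:** (258,316) and (295,316) belong to bay 0. (342,316) and (380,316) belong to bay 1.

```bash
cat > h.py <<'E'
import numpy as np, cv2
from cell import ctrl
from scipy.spatial.transform import Rotation as R
def rot(q): return R.from_quat([q[1],q[2],q[3],q[0]]).as_matrix()
def ray(name,px,s=None):
    m=ctrl.camera_model(name);K=m['camera_matrix'];px=np.atleast_2d(np.array(px,float))
    u=(px-[K[0,2],K[1,2]])/K[0,0]
    if name!='wrist':
        d=np.c_[u[:,0],-u[:,1],-np.ones(len(u))];return m['position'],d@rot(m['attitude']).T
    r=np.hypot(*u.T);k=np.sin(r)/np.maximum(r,1e-9)
    d=np.c_[u[:,0]*k,-u[:,1]*k,-np.cos(r)];T=m['hand_eye'];Q=rot(s['eef_rot'])
    return s['eef_pos']+Q@T[:3,3], d@(Q@T[:3,:3]).T
def plane(name,px,z,s=None):
    o,d=ray(name,px,s);return o+d*((z-o[2])/d[:,2])[:,None]
def rect(mask,name,z,s=None):
    c=max(cv2.findContours(mask.astype(np.uint8),0,1)[0],key=cv2.contourArea)
    p=plane(name,c[:,0].astype(float),z,s)[:,:2]
    (cx,cy),(w,h),a=cv2.minAreaRect((p*1000).astype(np.float32))
    if w<h: w,h,a=h,w,a+90
    return np.round([cx,cy,w,h,(a+90)%180-90],1), len(c)   # mm, long-side yaw deg
def box(img,f,x0,y0,x1,y1):
    m=np.zeros(img.shape[:2],bool);m[y0:y1,x0:x1]=f(img.astype(int))[y0:y1,x0:x1];return m
def tool():
    s=ctrl.sense();Q=rot(s['eef_rot']);return s,Q
def togo(x,y,z,yaw=None):
    """yaw: world deg of tool closing (y) axis; prints scaled tx,ty,tz,yaw (tool pointing down); z of TCP"""
    s,Q=tool();d=Q.T@(np.array([x,y,z])-s['eef_pos'])
    t=0
    if yaw is not None:
        cur=np.degrees(np.arctan2(Q[1,1],Q[0,1]));t=-((yaw-cur+90)%180-90)
    print('mm',np.round(d*1000,1),'scaled',np.round(d/.2,3),'turn',round(t,1),'scaled',round(t/90,3))
E
python3 - <<'E'
from h import *
im=cv2.imread('pics/top0.png')[:,:,::-1]
cv2.imwrite('pics/crop0.png',cv2.resize(im[195:340,230:410],None,fx=4.4,fy=4.1,interpolation=2)[:,:,::-1])
for z,pts in((.044,[(238,204),(401,203),(402,334),(238,335)]),(.02,[(137,240),(213,240),(213,331),(137,331)]),(.025,[(431,252),(503,245),(514,328),(441,336)])):
    print(np.round(plane('top',pts,z)[:,:2],3).tolist())
print('dials z=.056',np.round(plane('top',[(258,316),(295,316)],.056),3).tolist())
g=lambda i:(abs(i[...,0]-i[...,2])<20)&(i.sum(2)/3<130)
print('handle',rect(box(im,g,160,255,190,315),'top',.046))
w=lambda i:(i[...,0]-i[...,2]>40)
print('brush',rect(box(im,w,280,205,312,262),'top',.081))
print([ (k,im[y,x].tolist()) for k,x,y in(('cap',257,275),('brush',295,225),('handle',172,280),('cover',200,300),('tray',470,290),('bottle',248,270))])
E
```

```text
[[0.699, 0.21], [0.701, -0.184], [0.388, -0.184], [0.384, 0.207]]
[[0.613, 0.465], [0.613, 0.276], [0.39, 0.273], [0.39, 0.46]]
[[0.584, -0.259], [0.601, -0.433], [0.401, -0.455], [0.381, -0.28]]
dials z=.056 [[0.43, 0.158, 0.056], [0.43, 0.07, 0.056]]
handle (array([502.8, 365.2,  91.7,  29.1,   1. ]), 94)
brush (array([630.8,  70. ,  81.6,  39. ,   3.9]), 95)
[('cap', [91, 93, 98]), ('brush', [134, 114, 85]), ('handle', [89, 91, 95]), ('cover', [153, 151, 151]), ('tray', [82, 84, 90]), ('bottle', [157, 158, 157])]
```

View pics/crop0.png

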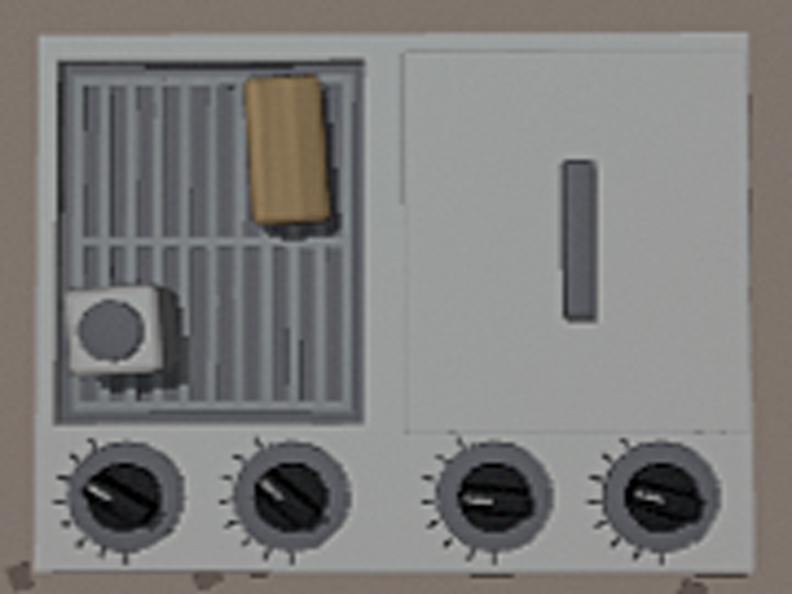

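The crop confirms the wooden brush and the square bottle with grey cap, both in the +y bay. The bay 0 dials at crop (125,497) and (291,496) have their pointers roughly 115-125° clockwise of the robot-facing position.

```bash
python3 - <<'E'
from h import *
print(plane('top',[(257.5,316.2),(295.5,316.0)],.088).round(4).tolist())
togo(.43,.115,.2,-27)
E
```

```text
[[0.4322, 0.1546, 0.088], [0.4329, 0.0665, 0.088]]
mm [-335.  -331.3   22.1] scaled [-1.675 -1.657  0.111] turn -89.2 scaled -0.991
```

```bash
M="python3 -m pendant"
for i in 1 2 ; do python3 -m pendant '[[0.4,-0.14,-0.138,0.009,0],[0.4,-0.14,-0.138,0.009,0],[0.4,-0.14,-0.138,0.009,0],[0.4,-0.14,-0.138,0.009,0],[0.4,-0.14,-0.138,0.009,0]]'; done
python3 -m pendant '[[0.4,-0.14,-0.138,0.009,0],[0.4,-0.14,-0.138,0.009,0],[0.4,0,0,0,0.078],[0.4,0,0,0,0.078],[0.4,0,0,0,0.078]]'
python3 -m pendant '[[0.4,0,0,0,0.078],[0.4,0,0,0,0.078],[0.4,0,0,0,0.078],[0.4,0,0,0,0.078],[0.4,0,0,0,0.078]]'
python3 -m pendant '[[0.4,0,0,0,0.078],[0.4,0,0,0,0.078],[0.4,0,0,0,0.078],[0.4,0,0,0,0.078],[0.4,0,0,0,0.078]]'
python3 -m pendant '[[0.4,0,0,0,0],[0.4,0,0,0,0],[0.4,0,0,0,0]]'
python3 - <<'E'
from h import *
s=ctrl.sense();im=ctrl.snapshot('wrist')
cv2.imwrite('pics/w1.png',im[:,:,::-1])
np.save('w1.npy',np.r_[s['eef_pos'],s['eef_rot']])
togo(.432,.155,.2,-27);print(s['clock'],s['joint_positions'])
E
```

```text
clock: 0.57
eef_pos: [0.3407, 0.3732, 0.213]
eef_rot: [-0.0, 0.227, 0.974, -0.0]
wrist_force: [1.8, -0.8, 0.8]
gripper_width: 0.708
finger_force: 0.0
clock: 0.98
eef_pos: [0.4054, 0.1875, 0.2044]
eef_rot: [0.0, 0.227, 0.974, 0.0]
wrist_force: [1.0, 0.4, 0.2]
gripper_width: 0.416
finger_force: 0.0
clock: 1.4
eef_pos: [0.4313, 0.1138, 0.2006]
eef_rot: [-0.0, 0.405, 0.914, -0.0]
wrist_force: [0.4, 0.3, 0.3]
gripper_width: 0.397
finger_force: 0.0
clock: 1.82
eef_pos: [0.431, 0.115, 0.2007]
eef_rot: [-0.0, 0.661, 0.75, -0.0]
wrist_force: [-1.2, 0.7, -0.2]
gripper_width: 0.402
finger_force: 0.0
clock: 2.23
eef_pos: [0.431, 0.115, 0.2007]
eef_rot: [-0.0, 0.856, 0.516, -0.0]
wrist_force: [0.3, 0.4, 0.1]
gripper_width: 0.403
finger_force: 0.0
clock: 2.48
eef_pos: [0.4311, 0.115, 0.2008]
eef_rot: [-0.0, 0.854, 0.52, -0.0]
wrist_force: [-0.1, 0.4, -0.4]
gripper_width: 0.399
finger_force: 0.0
mm [ 35.9 -17.6   0.8] scaled [ 0.179 -0.088  0.004] turn -0.3 scaled -0.004
2.4833 [ 8.37006286e-02 -2.04944795e-01  1.99564163e+00 -2.11476906e-05
  1.35116444e+00  5.59905844e-01]
```

View pics/w1.png

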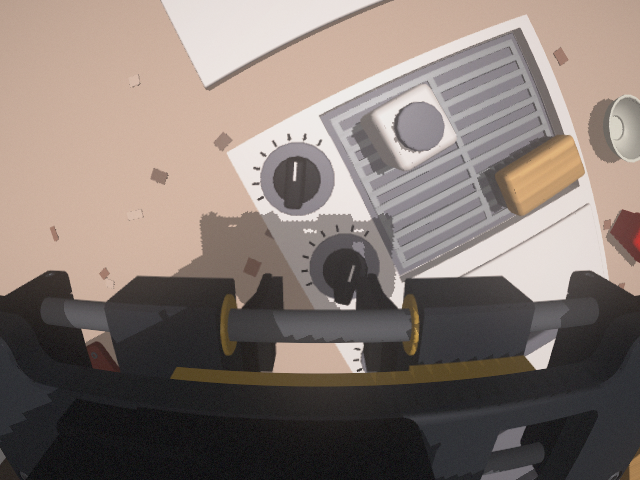

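The wrist view shows the timer0 base centre at (297,178) with its pointer line from (295,162) to (295,181). The heat0 centre is at (344,267) with its pointer from (353,265) to (349,282).

```bash
python3 - <<'E'
from h import *
a=np.load('w1.npy');s=dict(eef_pos=a[:3],eef_rot=a[3:])
print('bases',plane('wrist',[(297,178),(344,267)],.056,s).round(4).tolist())
im=cv2.imread('pics/w1.png')[:,:,::-1].astype(int)
for n,(x0,y0,x1,y1) in dict(timer=(285,155,305,190),heat=(340,258,360,290)).items():
    m=box(im,lambda i:i.min(2)>130,x0,y0,x1,y1)
    ys,xs=np.nonzero(m);P=plane('wrist',np.c_[xs,ys],.088,s)[:,:2];c=P.mean(0)
    w,v=np.linalg.eigh(np.cov(P.T));d=v[:,1]
    print(n,len(xs),'mark centre',c.round(4),'dir deg',np.degrees(np.arctan2(d[1],d[0])).round(1),'len sd',np.sqrt(w).round(4))
    k=box(im,lambda i:i.max(2)<40,x0-12,y0-5,x1+12,y1+30);ys,xs=np.nonzero(k)
    if len(xs):print('black c',plane('wrist',[(xs.mean(),ys.mean())],.07,s)[0].round(4))
ends=plane('wrist',[(296,157),(292,208),(355,258),(343,302)],.088,s)[:,:2]
for i in(0,2):
    d=ends[i]-ends[i+1];print(ends[i:i+2].mean(0),np.hypot(*d),np.degrees(np.arctan2(d[1],d[0])))
E
```

```text
bases [[0.4351, 0.1601, 0.056], [0.4351, 0.0732, 0.056]]
timer 96 mark centre [0.4407 0.1716] dir deg 66.5 len sd [0.003  0.0064]
heat 18 mark centre [0.4408 0.077 ] dir deg 47.3 len sd [0.0003 0.0031]
[0.43461385 0.15998447] 0.038201684698134286 57.61429465033104
[0.43672228 0.07225481] 0.038379212809852646 49.842854121068626
```

```bash

python3 -m pendant '[[0.4,0.1,-0.044,0.05,0.015],[0.4,0.1,-0.044,0.15,0],[0.4,0,0,0.15,0],[0.4,0,0,0.15,0],[0.4,0,0,0.1,0]]'
python3 -m pendant '[[0.4,0,0,0.09,0],[0.4,0,0,0,0],[0.4,0,0,0,0]]'
python3 -m pendant '[[0.1,0,0,0,0],[0,0,0,0,0],[0,0,0,0,0],[0,0,0,0,0],[0,0,0,0,0]]'
python3 -c "
from h import *
togo(.4335,.1585,.0625,-28);print(ctrl.sense())"
```

```text
clock: 2.95
eef_pos: [0.433, 0.1587, 0.0782]
eef_rot: [-0.0, 0.86, 0.51, -0.001]
wrist_force: [0.1, -0.2, 0.4]
gripper_width: 0.398
finger_force: 0.0
clock: 3.2
eef_pos: [0.434, 0.1585, 0.0626]
eef_rot: [-0.0, 0.861, 0.509, -0.001]
wrist_force: [-0.2, -0.2, 0.3]
gripper_width: 0.401
finger_force: 0.0
clock: 3.62
eef_pos: [0.433, 0.1597, 0.0636]
eef_rot: [-0.002, 0.861, 0.509, -0.001]
wrist_force: [-8.0, 4.8, 8.7]
gripper_width: 0.157
finger_force: 30.0
mm [-0.8  1.   1.1] scaled [-0.004  0.005  0.006] turn -0.9 scaled -0.01
{'clock': 3.6167, 'joint_positions': array([0.18018295, 0.01341889, 2.0746323 , 0.00299376, 1.05672203,
       0.68242214]), 'joint_vel': array([ 0.00304819, -0.00103164,  0.00215632, -0.0039543 , -0.0011072 ,
        0.00105237]), 'effort': array([ -3.30359481, -31.72326207, -34.28804398,  -1.62364092,
        -2.57681228,  -0.05510259]), 'eef_pos': array([0.43296704, 0.15967   , 0.06362336]), 'eef_rot': array([-0.00177286,  0.86101004,  0.50858381, -0.00104009]), 'wrist_force': array([-8.00557991,  4.80720324,  8.66848935]), 'moment': array([ 0.74924755,  1.61332952, -0.05183695]), 'finger_force': 30.001743924804032, 'gripper_width': 0.1569266004298205}
```

```bash

python3 -m pendant '[[0,0,0,0,-0.079],[0,0,0,0,-0.079],[0,0,0,0,-0.079],[0,0,0,0,-0.079],[0,0,0,0,-0.079]]'
python3 -m pendant '[[0,0,0,0,-0.079],[0,0,0,0,-0.079],[0,0,0,0,-0.079],[0,0,0,0,-0.079],[0,0,0,0,-0.079]]'
python3 -m pendant '[[0,0,0,0,-0.079],[0,0,0,0,-0.079],[0,0,0,0,-0.079],[0,0,0,0,-0.079],[0,0,0,0,-0.079]]'
python3 -c "
from h import *
togo(.4335,.1585,.0625,90);print(ctrl.sense()['moment'])"
```

```text
clock: 4.03
eef_pos: [0.4322, 0.1598, 0.0636]
eef_rot: [-0.003, 0.662, 0.749, -0.001]
wrist_force: [-12.0, 4.4, 11.9]
gripper_width: 0.161
finger_force: 30.0
clock: 4.45
eef_pos: [0.4314, 0.1595, 0.0636]
eef_rot: [-0.003, 0.402, 0.916, -0.001]
wrist_force: [-14.4, 3.6, 16.4]
gripper_width: 0.156
finger_force: 30.0
clock: 4.87
eef_pos: [0.431, 0.1588, 0.0636]
eef_rot: [-0.004, 0.103, 0.995, -0.001]
wrist_force: [-15.6, 0.2, 18.1]
gripper_width: 0.161
finger_force: 30.0
mm [-2.5  0.2  1. ] scaled [-0.012  0.001  0.005] turn -11.8 scaled -0.131
[-0.10482952  2.88532613 -0.03992539]
```

```bash

python3 -m pendant '[[0,0.012,0,0,-0.06],[0,0,0,0,-0.05],[0,0,0,0,-0.02],[0,0,0,0,0]]'
python3 -c "
from h import *
togo(.4315,.1585,.0625,90);print(ctrl.sense()['moment'])"
python3 -m pendant '[[0,0,0,0,-0.03],[0,0,0,0,-0.02],[0,0,0,0,0]]'
python3 -c "
from h import *
togo(.4315,.1585,.0625,90);print(ctrl.sense()['moment'])"
```

```text
clock: 5.2
eef_pos: [0.4309, 0.1586, 0.0636]
eef_rot: [-0.002, 0.003, 1.0, -0.001]
wrist_force: [-8.0, -3.5, 9.7]
gripper_width: 0.156
finger_force: 30.0
mm [-0.7 -0.1  1.1] scaled [-0.003 -0.     0.006] turn -0.3 scaled -0.004
[-0.48452294  1.33326743  0.04686664]
clock: 5.45
eef_pos: [0.4311, 0.1586, 0.0636]
eef_rot: [-0.001, -0.035, 0.999, -0.0]
wrist_force: [-6.9, -3.0, 7.0]
gripper_width: 0.17
finger_force: 30.0
mm [-0.4 -0.1  1.1] scaled [-0.002 -0.001  0.005] turn 4.0 scaled 0.045
[-0.51400545  1.18019353 -0.5907648 ]
```

```bash

python3 -m pendant '[[0.4,0,0,0,0.04],[0.4,0,0,0,0],[0.4,0,0,0,0],[0.4,0,0,0,0]]'
python3 -m pendant '[[0.4,0,0,-0.15,0],[0.4,0,0,-0.2,0],[0.4,0,0,-0.2,0],[0.4,0,-0.2,-0.12,0],[0.4,0,-0.2,0,0]]'
python3 -m pendant '[[0.4,0,-0.05,0,0.079],[0.4,0,0,0,0.079],[0.4,0,0,0,0.079],[0.4,0,0,0,0.079],[0.4,0,0,0,0.079]]'
python3 -m pendant '[[0.4,0,0,0,0.079],[0.4,0,0,0,0.079],[0.4,0,0,0,0.079],[0.4,0,0,0,0.079],[0.4,0,0,0,0.079]]'
python3 -m pendant '[[0.4,0,0,0,0.079],[0.4,0,0,0,0.079],[0.4,0,0,0,0.079],[0.4,0,0,0,0.079],[0.4,0,0,0,0.079]]'
python3 -m pendant '[[0.4,0,0,0,0.079],[0.4,0,0,0,0.079],[0.4,0,0,0,0.079],[0.4,0,0,0,0.079],[0.4,0,0,0,0]]'
python3 - <<'E'
from h import *
s=ctrl.sense();im=ctrl.snapshot('wrist')
cv2.imwrite('pics/w2.png',im[:,:,::-1]);np.save('w2.npy',np.r_[s['eef_pos'],s['eef_rot']])
togo(.4318,.0685,.0625,-42)
E
```

```text
clock: 5.78
eef_pos: [0.4326, 0.1592, 0.0633]
eef_rot: [0.0, -0.004, 1.0, 0.0]
wrist_force: [0.3, -0.7, -0.8]
gripper_width: 0.36
finger_force: 0.0
clock: 6.2
eef_pos: [0.4365, 0.0844, 0.201]
eef_rot: [0.006, -0.007, 1.0, 0.0]
wrist_force: [0.8, -1.1, -0.3]
gripper_width: 0.396
finger_force: 0.0
clock: 6.62
eef_pos: [0.433, 0.0732, 0.1946]
eef_rot: [0.0, 0.304, 0.953, 0.0]
wrist_force: [-0.0, 0.4, -0.0]
gripper_width: 0.401
finger_force: 0.0
clock: 7.03
eef_pos: [0.4329, 0.0734, 0.1945]
eef_rot: [0.0, 0.58, 0.814, 0.0]
wrist_force: [-0.0, -1.1, 0.8]
gripper_width: 0.397
finger_force: 0.0
clock: 7.45
eef_pos: [0.4329, 0.0734, 0.1944]
eef_rot: [0.0, 0.801, 0.598, 0.0]
wrist_force: [-1.6, -0.2, -0.5]
gripper_width: 0.405
finger_force: 0.0
clock: 7.87
eef_pos: [0.4329, 0.0734, 0.1944]
eef_rot: [0.0, 0.923, 0.384, 0.0]
wrist_force: [-0.2, -0.2, 1.1]
gripper_width: 0.397
finger_force: 0.0
mm [ -4.3   2.6 131.9] scaled [-0.021  0.013  0.66 ] turn -2.5 scaled -0.028
```

View pics/w2.png

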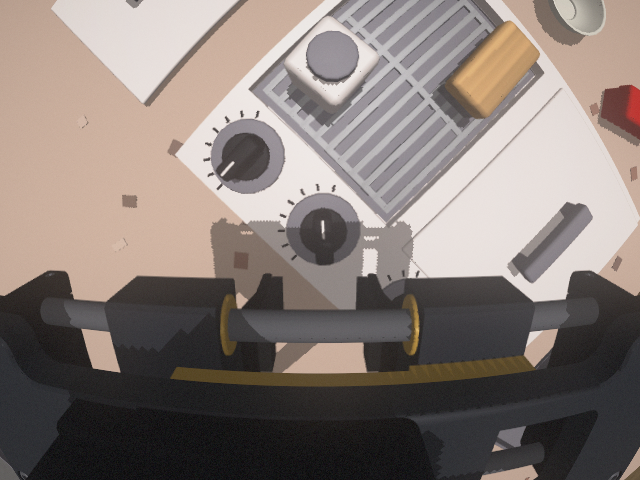

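Timer0 (247,155) now points along the unit's −x towards the robot, so it is off. The heat0 knob is at (322,229) with its pointer along the image vertical, which lines up with the tool.

```bash
python3 - <<'E'
from h import *
a=np.load('w2.npy');s=dict(eef_pos=a[:3],eef_rot=a[3:])
b=plane('wrist',[(247,155),(322,229)],.056,s)[:,:2];print(b,b[0]-b[1], b[1]-b[0]+[.4312,.1586])
e=plane('wrist',[(323,218),(323.5,240)],.088,s)[:,:2];d=e[0]-e[1];print(np.degrees(np.arctan2(d[1],d[0])))
e=plane('wrist',[(221,179),(235,163)],.088,s)[:,:2];d=e[0]-e[1];print('timer',np.degrees(np.arctan2(d[1],d[0])))
togo(.4318,.0685,.0625,-44)
E
```

```text
[[0.43609813 0.15803341]
 [0.43549904 0.07154335]] [0.00059909 0.08649006] [0.43060091 0.07210994]
46.523819487487934
timer -178.82092671889808
mm [ -4.3   2.6 131.9] scaled [-0.021  0.013  0.66 ] turn -0.5 scaled -0.005
```

```bash

python3 -m pendant '[[0.4,-0.02,0.012,0.15,0],[0.4,0,0,0.17,0],[0.4,0,0,0.17,0],[0.4,0,0,0.12,0],[0.4,0,0,0.05,0]]'
python3 -m pendant '[[0.4,0,0,0,0],[0.1,0,0,0,0],[0,0,0,0,0],[0,0,0,0,0],[0,0,0,0,0]]'
python3 -m pendant '[[0,0,0,0,-0.079],[0,0,0,0,-0.079],[0,0,0,0,-0.079],[0,0,0,0,-0.079],[0,0,0,0,-0.079]]'
python3 -m pendant '[[0,0,0,0,-0.079],[0,0,0,0,-0.079],[0,0,0,0,-0.079],[0,0,0,0,-0.079],[0,0,0,0,-0.079]]'
python3 -m pendant '[[0,0,0,0,-0.079],[0,0,0,0,-0.079],[0,0,0,0,-0.079],[0,0,0,0,-0.079],[0,0,0,0,-0.079]]'
python3 -m pendant '[[0,0,0,0,-0.079],[0,0,0,0,-0.06],[0,0,0,0,0],[0,0,0,0,0]]'
python3 -c "
from h import *
togo(.4315,.0685,.0625,90);print(ctrl.sense()['moment'])"
```

```text
clock: 8.33
eef_pos: [0.4288, 0.0689, 0.0588]
eef_rot: [-0.001, 0.922, 0.387, -0.003]
wrist_force: [-0.5, -0.0, -0.9]
gripper_width: 0.402
finger_force: 0.0
clock: 8.75
eef_pos: [0.433, 0.0689, 0.0639]
eef_rot: [0.001, 0.923, 0.386, 0.001]
wrist_force: [0.7, -0.3, -0.2]
gripper_width: 0.18
finger_force: 0.0
clock: 9.17
eef_pos: [0.4326, 0.0691, 0.0638]
eef_rot: [0.0, 0.759, 0.651, 0.001]
wrist_force: [-1.6, 0.9, 3.9]
gripper_width: 0.161
finger_force: 30.0
clock: 9.58
eef_pos: [0.4323, 0.069, 0.0637]
eef_rot: [0.0, 0.524, 0.852, 0.0]
wrist_force: [-3.3, 0.2, 6.2]
gripper_width: 0.16
finger_force: 30.0
clock: 10.0
eef_pos: [0.432, 0.0688, 0.0637]
eef_rot: [0.0, 0.239, 0.971, -0.0]
wrist_force: [-3.6, -0.7, 6.9]
gripper_width: 0.16
finger_force: 30.0
clock: 10.33
eef_pos: [0.432, 0.0687, 0.0637]
eef_rot: [0.0, 0.134, 0.991, -0.0]
wrist_force: [-4.1, -1.2, 7.1]
gripper_width: 0.162
finger_force: 30.0
mm [ 0.5 -0.3  1.2] scaled [ 0.002 -0.002  0.006] turn -15.5 scaled -0.172
[-0.19258616  0.75058771  0.09877028]
```

```bash

python3 -m pendant '[[0,0,0,0,-0.07],[0,0,0,0,-0.07],[0,0,0,0,-0.03],[0,0,0,0,-0.03],[0,0,0,0,0]]'
python3 -m pendant '[[0,0,0,0,-0.03],[0,0,0,0,0]]'
python3 -c "
from h import *
togo(.4315,.0685,.0625,90);print(ctrl.sense()['moment'])"
```

```text
clock: 10.75
eef_pos: [0.4323, 0.0686, 0.0637]
eef_rot: [0.0, -0.022, 1.0, -0.0]
wrist_force: [-3.2, -2.1, 5.7]
gripper_width: 0.16
finger_force: 30.0
clock: 10.92
eef_pos: [0.4325, 0.0686, 0.0637]
eef_rot: [0.001, -0.046, 0.999, -0.0]
wrist_force: [-3.1, -2.2, 6.4]
gripper_width: 0.173
finger_force: 30.6
mm [1.  0.  1.2] scaled [0.005 0.    0.006] turn 5.2 scaled 0.058
[-0.29255364  0.53802782 -0.57425121]
```

```bash

python3 -m pendant '[[0.4,0,0,0,0.05],[0.4,0,0,0,0],[0.4,0,0,0,0],[0.4,0,0,0,0]]'
python3 -m pendant '[[0.4,0,0,-0.15,0],[0.7,0,0,-0.2,0],[0.7,0,0,-0.2,0],[0.7,0,-0.05,-0.1,0],[0.7,0,0,0,0]]'
python3 -m pendant '[[0.9,0.1,0,0,0],[0.9,0.1,0,0,0],[0.9,0,0,0,0],[0.9,0,0,0,0]]'
python3 - <<'E'
from h import *
s=ctrl.sense();im=ctrl.snapshot('wrist');t=ctrl.snapshot('top')
cv2.imwrite('pics/w3.png',im[:,:,::-1]);np.save('w3.npy',np.r_[s['eef_pos'],s['eef_rot']])
cv2.imwrite('pics/t3.png',t[:,:,::-1])
cv2.imwrite('pics/c3.png',np.hstack([cv2.resize(im,(440,330)),cv2.resize(t[190:340,230:400],(360,330))])[:,:,::-1])
E
```

```text
clock: 11.25
eef_pos: [0.4319, 0.0689, 0.0626]
eef_rot: [0.0, -0.007, 1.0, 0.0]
wrist_force: [0.3, -0.5, 0.1]
gripper_width: 0.359
finger_force: 0.0
clock: 11.67
eef_pos: [0.4355, 0.058, 0.1984]
eef_rot: [0.005, -0.007, 1.0, -0.001]
wrist_force: [-0.4, 0.4, 0.5]
gripper_width: 0.618
finger_force: 0.0
clock: 12.0
eef_pos: [0.3913, 0.0585, 0.1917]
eef_rot: [-0.0, -0.006, 1.0, 0.0]
wrist_force: [-0.6, -0.0, 0.7]
gripper_width: 0.875
finger_force: 0.0
```

View pics/c3.png

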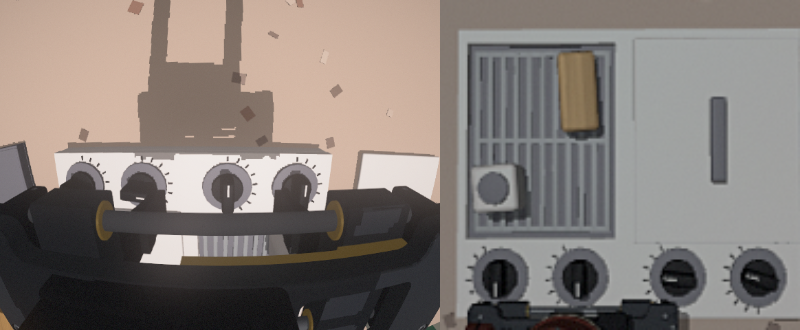

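The top view shows both bay 0 pointers facing the robot, the bay 1 dials unchanged, and the bottle and brush where they were.

```bash
python3 - <<'E'
from h import *
im=cv2.imread('pics/t3.png')[:,:,::-1]
cap=lambda i:(i.max(2)<125)
m=box(im,cap,249,267,266,286);print('cap',rect(m,'top',.121))
b=lambda i:(i.min(2)>135)
m=box(im,lambda i:(i.min(2)>140),244,262,272,290)|m
print('body',rect(cv2.morphologyEx(m.astype(np.uint8),cv2.MORPH_OPEN,np.ones((5,5))),'top',.109))
w=lambda i:(i[...,0]-i[...,2]>25)&(i[...,0]>90)
print('brush',rect(box(im,w,280,205,312,262),'top',.081))
togo(.49,.165,.066,90)
E
```

```text
cap (array([5.274e+02, 1.554e+02, 3.170e+01, 2.950e+01, 5.000e-01]), 42)
body (array([528.4, 159.4,  43.6,  43.4, -89.6]), 86)
brush (array([630.4,  69.9,  82.5,  40.2,   3.9]), 96)
mm [-99.  105.4 126.1] scaled [-0.495  0.527  0.63 ] turn 0.7 scaled 0.008
```

```bash

python3 -m pendant '[[1,-0.138,0.098,0,0.008],[1,-0.138,0.098,0,0],[1,-0.138,0.098,0,0],[1,-0.138,0.098,0,0],[1,-0.138,0.098,0,0]]'
python3 -m pendant '[[1,0,0,0,0],[1,0,0,0.15,0],[1,0,0,0.15,0],[1,0,0,0.15,0],[1,0,0,0.12,0]]'
python3 -m pendant '[[1,0,0,0.06,0],[1,0,0,0,0],[0.3,0,0,0,0],[0,0,0,0,0],[0,0,0,0,0]]'
python3 -m pendant '[[0,0,0,0,0],[0,0,0,0,0],[0,0,0,0,0]]'
python3 -c "
from h import *
togo(.528,.158,.066,90)"
```

```text
clock: 12.52
eef_pos: [0.5316, 0.1579, 0.1915]
eef_rot: [-0.0, 0.0, 1.0, -0.0]
wrist_force: [0.3, -0.6, 1.1]
gripper_width: 0.994
finger_force: 0.0
clock: 12.93
eef_pos: [0.5289, 0.1565, 0.0754]
eef_rot: [-0.001, 0.0, 1.0, -0.0]
wrist_force: [-0.6, -1.0, -0.8]
gripper_width: 0.999
finger_force: 0.0
clock: 13.35
eef_pos: [0.5315, 0.1569, 0.0686]
eef_rot: [0.002, 0.0, 1.0, 0.0]
wrist_force: [0.9, 0.2, -0.1]
gripper_width: 0.857
finger_force: 0.0
clock: 13.6
eef_pos: [0.5303, 0.1567, 0.0673]
eef_rot: [0.001, 0.0, 1.0, 0.0]
wrist_force: [-0.6, 0.4, 0.8]
gripper_width: 0.628
finger_force: 0.0
mm [2.3 1.3 1.3] scaled [0.011 0.006 0.006] turn -0.0 scaled -0.0
```

```bash

python3 -m pendant '[[0,0,0,0,0],[0,0,0,0,0],[0,0,0,0,0],[0,0,0,0,0],[0,0,0,-0.05,0]]'
python3 -m pendant '[[0,0,0,-0.12,0],[0,0,0,-0.15,0],[0,0,0,-0.15,0],[0,0,0,-0.15,0],[0,0,0,0,0]]'
python3 -m pendant '[[0,0,-0.1,0,0],[0,0,-0.18,0,0],[0,0,-0.18,0,0],[0,0,-0.18,0,0],[0,0,-0.18,0,0]]'
python3 -m pendant '[[0,0,-0.18,0,0],[0,0,-0.18,0,0],[0,0,-0.18,0,0],[0,0,-0.18,0,0],[0,0,-0.18,0,0]]'
python3 -m pendant '[[0,0,-0.18,0,0],[0,0,-0.18,0,0],[0,0,-0.18,0,0],[0,0,-0.18,0,0],[0,0,-0.18,0,0]]'
python3 -m pendant '[[0,0,0,0,-0.066],[0,0,0,0,0],[0,0,0,0,0]]'
python3 - <<'E'
from h import *
t=ctrl.snapshot('side');cv2.imwrite('pics/s4.png',t[:,:,::-1])
t=ctrl.snapshot('top');cv2.imwrite('pics/t4.png',t[:,:,::-1])
togo(.542,-.352,.042,95.9)
togo(.542,-.352,.042)
E
```

```text
clock: 14.02
eef_pos: [0.5281, 0.1564, 0.0747]
eef_rot: [-0.002, 0.0, 1.0, -0.0]
wrist_force: [-0.9, -0.0, -0.9]
gripper_width: 0.576
finger_force: 29.3
clock: 14.43
eef_pos: [0.5333, 0.1572, 0.1978]
eef_rot: [0.005, 0.0, 1.0, 0.001]
wrist_force: [1.5, -0.5, 1.0]
gripper_width: 0.577
finger_force: 29.3
clock: 14.85
eef_pos: [0.5289, -0.0087, 0.1901]
eef_rot: [-0.0, -0.0, 1.0, -0.0]
wrist_force: [1.7, 0.9, -0.9]
gripper_width: 0.586
finger_force: 29.3
clock: 15.27
eef_pos: [0.5287, -0.189, 0.19]
eef_rot: [-0.0, 0.0, 1.0, 0.0]
wrist_force: [0.7, -0.7, -0.5]
gripper_width: 0.582
finger_force: 29.3
clock: 15.68
eef_pos: [0.5286, -0.3689, 0.1898]
eef_rot: [-0.0, 0.0, 1.0, 0.0]
wrist_force: [-0.3, 0.1, -0.9]
gripper_width: 0.581
finger_force: 29.3
clock: 15.93
eef_pos: [0.5288, -0.3671, 0.1895]
eef_rot: [-0.001, -0.05, 0.999, 0.001]
wrist_force: [-0.5, 1.7, -0.8]
gripper_width: 0.58
finger_force: 29.3
mm [-14.1  12.6 148. ] scaled [-0.071  0.063  0.74 ] turn -0.1 scaled -0.001
mm [-14.1  12.6 148. ] scaled [-0.071  0.063  0.74 ] turn 0 scaled 0.0
```

View pics/s4.png

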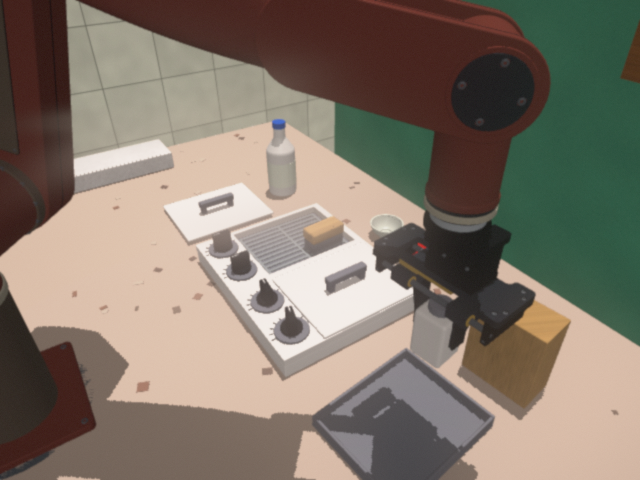

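Bottle held upright over the tray.

```bash

python3 -m pendant '[[0,-0.07,0.063,0.1,0],[0,0,0,0.15,0],[0,0,0,0.15,0],[0,0,0,0.15,0],[0,0,0,0.1,0]]'
python3 -m pendant '[[0,0,0,0.06,0],[0,0,0,0.02,0],[0,0,0,0,0],[0,0,0,0,0]]'
python3 -c "
from h import *
togo(.542,-.352,.041,95.9);print(ctrl.sense()['wrist_force'])"
```

```text
clock: 16.45
eef_pos: [0.5411, -0.3506, 0.0574]
eef_rot: [-0.001, -0.052, 0.999, 0.001]
wrist_force: [-0.2, 0.1, -1.6]
gripper_width: 0.583
finger_force: 29.3
clock: 16.78
eef_pos: [0.543, -0.3537, 0.046]
eef_rot: [0.001, -0.052, 0.999, -0.001]
wrist_force: [0.3, 0.4, -1.1]
gripper_width: 0.582
finger_force: 29.3
mm [0.8 1.8 5. ] scaled [0.004 0.009 0.025] turn 0.0 scaled 0.0
[ 0.31603484  0.38324087 -1.10954067]
```

```bash

python3 -m pendant '[[0,0,0,0.015,0],[0,0,0,0.008,0],[0,0,0,0,0],[0,0,0,0,0]]'
python3 -m pendant '[[0.7,0,0,0,0],[0.8,0,0,0,0],[0.9,0,0,0,0],[0.9,0,0,0,0],[0.9,0,0,0,0]]'
python3 -m pendant '[[0.9,0,0,-0.08,0],[0.9,0,0,-0.15,0],[0.9,0,0,-0.18,0],[0.9,0,0,-0.18,0],[0.9,0,0,-0.16,0]]'
python3 - <<'E'
from h import *
t=ctrl.snapshot('top');cv2.imwrite('pics/t5.png',t[:,:,::-1])
im=t
w=lambda i:(i[...,0]-i[...,2]>25)&(i[...,0]>90)
print('brush',rect(box(im,w,270,203,316,290),'top',.081))
togo(.630,.071,.19,93.9)
E
```

```text
clock: 17.12
eef_pos: [0.5429, -0.3542, 0.0411]
eef_rot: [0.001, -0.051, 0.999, -0.001]
wrist_force: [1.2, -0.2, 2.1]
gripper_width: 0.58
finger_force: 29.3
clock: 17.53
eef_pos: [0.5417, -0.3532, 0.0395]
eef_rot: [-0.0, -0.051, 0.999, 0.0]
wrist_force: [-0.0, 0.8, 0.5]
gripper_width: 0.854
finger_force: 0.0
clock: 17.95
eef_pos: [0.542, -0.3534, 0.1918]
eef_rot: [0.0, -0.051, 0.999, -0.0]
wrist_force: [0.7, -1.0, -0.6]
gripper_width: 0.898
finger_force: 0.0
brush (array([630.4,  69.9,  82.5,  40.2,   3.9]), 97)
mm [-128.5  415.9    7.7] scaled [-0.642  2.079  0.038] turn 2.0 scaled 0.022
```

```bash

python3 -m pendant '[[0.7,-0.05,0.1,0,0],[0.7,-0.054,0.18,0,0],[0.7,-0.054,0.18,0,0],[0.7,-0.054,0.18,0,0],[0.7,-0.054,0.18,0,0]]'
python3 -m pendant '[[0.7,-0.054,0.18,0,0],[0.7,-0.054,0.18,0,0],[0.7,-0.054,0.18,0,0],[0.7,-0.054,0.18,0,0],[0.7,-0.054,0.18,0,0]]'
python3 -m pendant '[[0.7,-0.054,0.18,0,0],[0.7,-0.054,0.18,0,0],[0.7,0,0,0,0.022],[0.7,0,0,0,0],[0.7,0,0,0,0]]'
python3 - <<'E'
from h import *
togo(.630,.071,.052,93.9)
s=ctrl.sense();im=ctrl.snapshot('wrist');cv2.imwrite('pics/w5.png',im[:,:,::-1])
np.save('w5.npy',np.r_[s['eef_pos'],s['eef_rot']])
E
```

```text
clock: 18.42
eef_pos: [0.5779, -0.1833, 0.1894]
eef_rot: [-0.0, -0.051, 0.999, 0.0]
wrist_force: [0.9, 0.1, 0.2]
gripper_width: 0.711
finger_force: 0.0
clock: 18.83
eef_pos: [0.6132, 0.0017, 0.1895]
eef_rot: [-0.0, -0.051, 0.999, -0.0]
wrist_force: [0.5, -0.2, 0.6]
gripper_width: 0.701
finger_force: 0.0
clock: 19.25
eef_pos: [0.6271, 0.0738, 0.1893]
eef_rot: [-0.0, -0.035, 0.999, -0.0]
wrist_force: [-0.2, -0.2, -0.1]
gripper_width: 0.7
finger_force: 0.0
mm [ -2.8  -2.9 137.3] scaled [-0.014 -0.014  0.687] turn 0.1 scaled 0.001
```

View pics/t5.png

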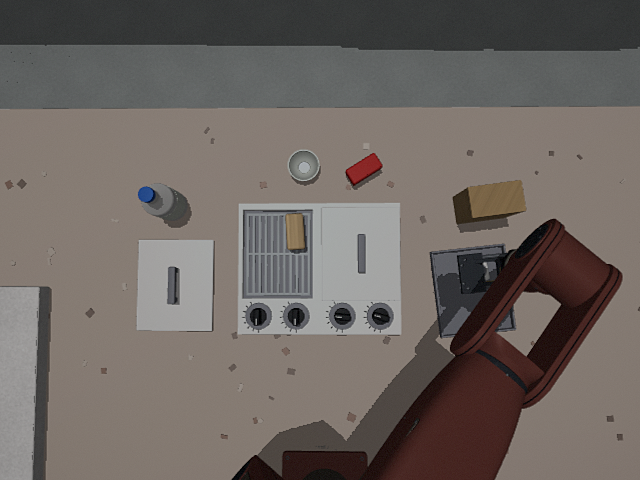

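The bay now holds only the brush at (295,231), and both bay 0 dials point at the robot. I'm descending on the brush.

```bash

python3 -m pendant '[[0.7,-0.014,-0.012,0.1,0],[0.7,0,0,0.15,0],[0.7,0,0,0.15,0],[0.7,0,0,0.15,0],[0.7,0,0,0.1,0]]'
python3 -m pendant '[[0.7,0,0,0.035,0],[0.7,0,0,0,0],[0.7,0,0,0,0],[0.3,0,0,0,0],[0,0,0,0,0]]'
python3 -m pendant '[[0,0,0,0,0],[0,0,0,0,0],[0,0,0,0,0],[0,0,0,0,0],[0,0,0,0,0]]'
python3 -c "
from h import *
togo(.630,.071,.052,93.9)"
```

```text
clock: 19.72
eef_pos: [0.6285, 0.0695, 0.0565]
eef_rot: [-0.002, -0.033, 0.999, -0.0]
wrist_force: [-0.8, -0.8, -0.1]
gripper_width: 0.7
finger_force: 0.0
clock: 20.13
eef_pos: [0.6321, 0.0712, 0.0552]
eef_rot: [0.002, -0.034, 0.999, -0.0]
wrist_force: [0.6, -0.2, -0.2]
gripper_width: 0.623
finger_force: 0.0
clock: 20.55
eef_pos: [0.6312, 0.0714, 0.0541]
eef_rot: [0.001, -0.034, 0.999, -0.0]
wrist_force: [-1.1, -0.1, 6.4]
gripper_width: 0.481
finger_force: 30.0
mm [ 1.2 -0.3  2.1] scaled [ 0.006 -0.002  0.011] turn 0.0 scaled 0.0
```

```bash

python3 -m pendant '[[0,0,0,-0.05,0],[0,0,0,-0.12,0],[0,0,0,-0.17,0],[0,0,0,-0.17,0],[0,0,0,-0.17,0]]'
python3 -m pendant '[[0,0,0,0,0],[0,0.06,-0.12,0,0],[0,0.09,-0.174,0,0],[0,0.09,-0.174,0,0],[0,0.09,-0.174,0,0]]'
python3 -m pendant '[[0,0.09,-0.174,0,0],[0,0.09,-0.174,0,0],[0,0.09,-0.174,0,0],[0,0.09,-0.174,0,0],[0,0.09,-0.174,0,0]]'
python3 -m pendant '[[0,0.09,-0.174,0,0],[0,0.09,-0.174,0,0],[0,0.09,-0.174,0,0],[0,0,0,0,-0.022],[0,0,0,0,0]]'
python3 -m pendant '[[0,0,0,0,0],[0,0,0,0,0]]'
python3 - <<'E'
from h import *
t=ctrl.snapshot('side');cv2.imwrite('pics/s6.png',t[:,:,::-1])
togo(.442,-.362,.028,95.9)
E
```

```text
clock: 20.97
eef_pos: [0.6294, 0.0716, 0.1898]
eef_rot: [-0.001, -0.034, 0.999, 0.0]
wrist_force: [0.5, 0.1, -1.8]
gripper_width: 0.482
finger_force: 30.0
clock: 21.38
eef_pos: [0.5719, -0.0618, 0.1883]
eef_rot: [-0.0, -0.035, 0.999, 0.0]
wrist_force: [0.4, -0.6, -1.2]
gripper_width: 0.479
finger_force: 30.0
clock: 21.8
eef_pos: [0.4939, -0.2421, 0.1885]
eef_rot: [-0.0, -0.034, 0.999, 0.0]
wrist_force: [0.9, -0.8, -1.4]
gripper_width: 0.48
finger_force: 30.0
clock: 22.22
eef_pos: [0.4471, -0.3504, 0.1883]
eef_rot: [-0.0, -0.05, 0.999, 0.0]
wrist_force: [0.0, 0.2, -1.7]
gripper_width: 0.484
finger_force: 30.0
clock: 22.38
eef_pos: [0.4488, -0.3476, 0.1884]
eef_rot: [-0.0, -0.052, 0.999, 0.001]
wrist_force: [0.1, 0.5, -1.1]
gripper_width: 0.48
finger_force: 30.0
mm [  8.4 -13.8 160.5] scaled [ 0.042 -0.069  0.803] turn 0.1 scaled 0.001
```

View pics/s6.png

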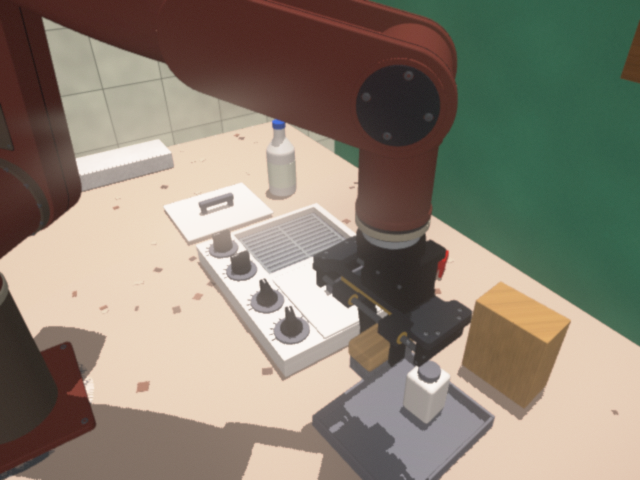

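The side view shows the bottle standing in the tray at (427,390), with the brush held above the tray.

```bash

python3 -m pendant '[[0,0.042,-0.069,0.1,0],[0,0,0,0.17,0],[0,0,0,0.17,0],[0,0,0,0.17,0],[0,0,0,0.1,0]]'
python3 -m pendant '[[0,0,0,0.06,0],[0,0,0,0.02,0],[0,0,0,0,0],[0,0,0,0,0]]'
python3 -c "
from h import *
togo(.442,-.362,.028,95.9);print(ctrl.sense()['wrist_force'])"
```

```text
clock: 22.85
eef_pos: [0.4407, -0.3602, 0.043]
eef_rot: [-0.001, -0.052, 0.999, 0.002]
wrist_force: [-1.0, 0.3, -2.9]
gripper_width: 0.478
finger_force: 30.0
clock: 23.18
eef_pos: [0.4429, -0.3639, 0.0323]
eef_rot: [0.001, -0.052, 0.999, -0.001]
wrist_force: [0.8, 0.1, -1.7]
gripper_width: 0.477
finger_force: 30.0
mm [0.7 2.  4.3] scaled [0.003 0.01  0.021] turn 0.0 scaled 0.0
[ 0.79555286  0.14960242 -1.70229114]
```

```bash

python3 -m pendant '[[0,0,0,0.01,0],[0,0,0,0.006,0],[0,0,0,0,0],[0,0,0,0,0]]'
python3 -m pendant '[[0.6,0,0,0,0],[0.7,0,0,0,0],[0.7,0,0,0,0],[0.7,0,0,0,0]]'
python3 -m pendant '[[0.7,0,0,-0.08,0],[0.7,0,0,-0.15,0],[0.7,0,0,-0.18,0],[0.7,0,0,-0.18,0],[0.7,0,0,-0.18,0]]'
python3 -m pendant '[[0.7,0,0.2,0,0],[0.7,0,0.2,0,0],[0.7,0,0.2,0,0],[0.7,0,0.2,0,0],[0.7,0,0.2,0,0]]'
python3 -m pendant '[[0.7,0,0.2,0,0],[0.7,0,0.2,0,0],[0.7,0,0,0,0.064],[0.7,0,0,0,0],[0.7,0,0,0,0]]'
python3 - <<'E'
from h import *
t=ctrl.snapshot('top');cv2.imwrite('pics/t7.png',t[:,:,::-1])
g=lambda i:(i.max(2)<130)
print('handle',rect(box(t,g,150,262,195,308),'top',.046))
wh=lambda i:(i.min(2)>135)
print('plate',rect(box(t,wh,110,200,236,350),'top',.0145))
print('unit',rect(box(t,lambda i:(i.min(2)>120),225,195,410,345),'top',.044))
E
```

```text
clock: 23.52
eef_pos: [0.4419, -0.3637, 0.0283]
eef_rot: [0.0, -0.051, 0.999, -0.0]
wrist_force: [-0.2, 0.5, -1.1]
gripper_width: 0.478
finger_force: 30.0
clock: 23.85
eef_pos: [0.4418, -0.3635, 0.0278]
eef_rot: [0.0, -0.051, 0.999, -0.0]
wrist_force: [0.4, -0.4, -0.9]
gripper_width: 0.668
finger_force: 0.0
clock: 24.27
eef_pos: [0.4414, -0.3631, 0.1831]
eef_rot: [-0.0, -0.051, 0.999, 0.0]
wrist_force: [1.5, -0.5, 1.0]
gripper_width: 0.698
finger_force: 0.0
clock: 24.68
eef_pos: [0.4205, -0.1629, 0.1817]
eef_rot: [0.0, -0.051, 0.999, -0.0]
wrist_force: [1.4, 0.9, 0.2]
gripper_width: 0.699
finger_force: 0.0
clock: 25.1
eef_pos: [0.4132, -0.0848, 0.1819]
eef_rot: [0.0, -0.003, 1.0, -0.0]
wrist_force: [-0.4, -0.1, 0.1]
gripper_width: 0.7
finger_force: 0.0
handle (array([502.8, 365.2,  91.7,  29.1,   1. ]), 94)
plate (array([502.5, 370.7, 221.9, 186. ,   0. ]), 326)
unit (array([544.8,  14. , 393.5, 315.8, -89.7]), 613)
```

View pics/t7.png

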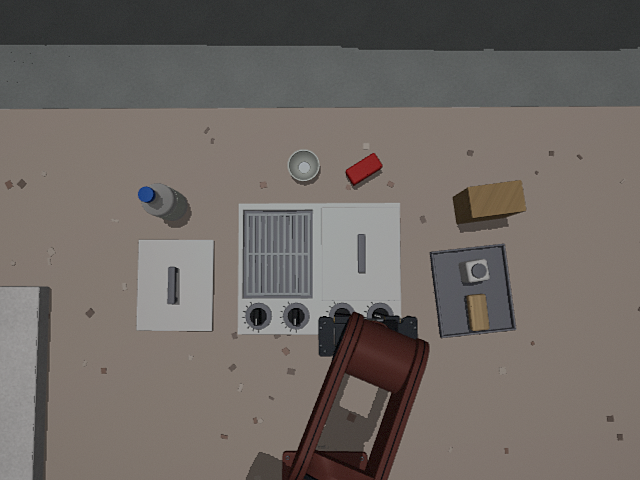

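The tray holds the bottle at (478,270) and the brush at (478,312), separate from each other. The bay is empty and the loose cover is still at (175,285).

```bash
python3 - <<'E'
from h import *
im=cv2.imread('pics/t7.png')[:,:,::-1]
print('dials',plane('top',[(258.4,316.2),(296.1,316.0)],.056).round(4).tolist())
m=box(im,lambda i:(i.min(2)<120),240,206,318,302).astype(np.uint8)
m=cv2.morphologyEx(m,cv2.MORPH_CLOSE,np.ones((7,7)));print('bay',rect(m,'top',.044))
g=im.astype(int).min(2)
print('row225',g[225,234:250].tolist(),g[225,308:326].tolist());print('col280',g[200:216,262].tolist(),g[292:306,262].tolist())
print('other handle',rect(box(im,lambda i:(i.max(2)<125),345,225,375,285),'top',.082))
print('handle row285',g[285,160:185].tolist())
togo(.5025,.370,.19,90)
E
```

```text
dials [[0.4296, 0.1568, 0.056], [0.4304, 0.0672, 0.056]]
bay (array([5.794e+02, 1.145e+02, 2.146e+02, 1.686e+02, 1.000e-01]), 314)
row225 [113, 112, 114, 108, 128, 164, 161, 166, 157, 46, 68, 99, 110, 130, 117, 67] [132, 124, 84, 93, 119, 169, 161, 160, 159, 159, 160, 159, 154, 136, 160, 160, 161, 159]
col280 [114, 113, 112, 133, 163, 160, 160, 161, 162, 138, 72, 88, 99, 115, 130, 125] [98, 128, 125, 106, 90, 95, 130, 165, 161, 162, 162, 86, 95, 94]
other handle (array([ 5.778e+02, -8.540e+01,  9.100e+01,  1.870e+01, -2.000e-01]), 89)
handle row285 [155, 156, 156, 156, 156, 157, 160, 152, 67, 84, 87, 91, 94, 94, 60, 35, 71, 96, 86, 114, 165, 159, 157, 158, 158]
mm [-91.6 455.   -8.4] scaled [-0.458  2.275 -0.042] turn 0.3 scaled 0.003
```

```bash

python3 -m pendant '[[0.4,-0.038,0.19,0,0],[0.4,-0.038,0.19,0,0],[0.4,-0.038,0.19,0,0],[0.4,-0.038,0.19,0,0],[0.4,-0.038,0.19,0,0]]'
python3 -m pendant '[[0.4,-0.038,0.19,0,0],[0.4,-0.038,0.19,0,0],[0.4,-0.038,0.19,0,0],[0.4,-0.038,0.19,0,0],[0.4,-0.038,0.19,0,0]]'
python3 -m pendant '[[0.4,-0.038,0.19,0,0],[0.4,-0.038,0.19,0,0],[0.4,0,0,0,0.003],[0.4,0,0,0,0],[0.4,0,0,0,0]]'
python3 - <<'E'
from h import *
s=ctrl.sense();im=ctrl.snapshot('wrist');cv2.imwrite('pics/w8.png',im[:,:,::-1])
np.save('w8.npy',np.r_[s['eef_pos'],s['eef_rot']])
print('top handle centre',plane('top',[(171.6,285)],.046))
togo(.5025,.370,.022,90)
E
```

```text
clock: 25.57
eef_pos: [0.4514, 0.1055, 0.1817]
eef_rot: [0.0, -0.001, 1.0, -0.0]
wrist_force: [0.2, -0.6, -0.9]
gripper_width: 0.439
finger_force: 0.0
clock: 25.98
eef_pos: [0.4893, 0.296, 0.1812]
eef_rot: [-0.0, -0.001, 1.0, -0.0]
wrist_force: [-0.1, -0.7, 0.5]
gripper_width: 0.401
finger_force: 0.0
clock: 26.4
eef_pos: [0.5037, 0.37, 0.1806]
eef_rot: [-0.001, 0.001, 1.0, -0.001]
wrist_force: [-0.6, -0.4, 0.1]
gripper_width: 0.402
finger_force: 0.0
top handle centre [[0.50276155 0.3686354  0.046     ]]
mm [  1.    0.5 159. ] scaled [0.005 0.002 0.795] turn -0.2 scaled -0.002
```

View pics/w8.png

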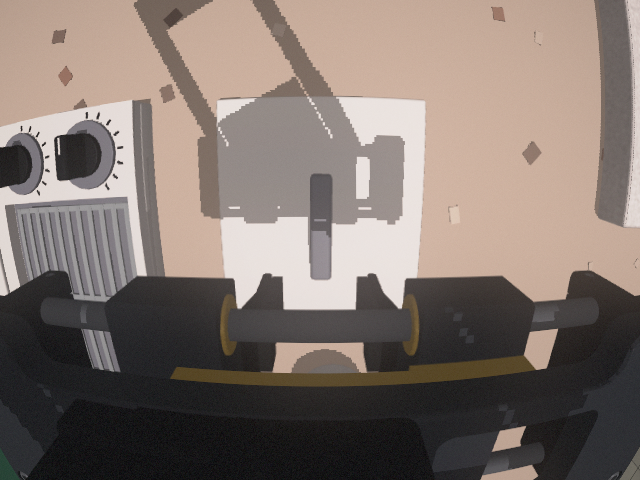

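The handle at (320,175) to (320,279) is centred between the fingers. I'll check its position along x.

```bash
python3 - <<'E'
from h import *
a=np.load('w8.npy');s=dict(eef_pos=a[:3],eef_rot=a[3:])
print(plane('wrist',[(320.5,175),(320.5,279)],.046,s).round(4).tolist(),plane('wrist',[(219,100),(424,101)],.014,s).round(4).tolist())
E
python3 -m pendant '[[0.4,0,0,0.15,0],[0.4,0,0,0.17,0],[0.4,0,0,0.17,0],[0.4,0,0,0.15,0],[0.4,0,0,0.1,0]]'
python3 -m pendant '[[0.4,0,0,0.05,0],[0.4,0,0,0,0],[0.2,0,0,0,0],[0,0,0,0,0],[0,0,0,0,0]]'
python3 -m pendant '[[0,0,0,0,0],[0,0,0,0,0],[0,0,0,0,0]]'
```

```text
[[0.4609, 0.3714, 0.046], [0.5487, 0.3712, 0.046]] [[0.3944, 0.2818, 0.014], [0.3955, 0.4635, 0.014]]
clock: 26.87
eef_pos: [0.5019, 0.3684, 0.0306]
eef_rot: [-0.002, 0.002, 1.0, -0.001]
wrist_force: [-0.5, -0.2, -0.9]
gripper_width: 0.401
finger_force: 0.0
clock: 27.28
eef_pos: [0.5047, 0.372, 0.0261]
eef_rot: [0.002, 0.001, 1.0, 0.001]
wrist_force: [-0.3, -0.5, 0.1]
gripper_width: 0.255
finger_force: 0.0
clock: 27.53
eef_pos: [0.5045, 0.3719, 0.0258]
eef_rot: [0.002, 0.001, 1.0, 0.001]
wrist_force: [0.1, -1.4, 7.1]
gripper_width: 0.205
finger_force: 30.0
```

```bash

python3 -m pendant '[[0,0,0,-0.04,0],[0,0,0,-0.12,0],[0,0,0,-0.17,0],[0,0,0,-0.17,0],[0,0,0,-0.17,0]]'
python3 -m pendant '[[0,0,0,0,0],[0,0,-0.08,0,0],[0,-0.03,-0.12,0,0],[0,-0.05,-0.12,0,0],[0,-0.05,-0.12,0,0]]'
python3 -m pendant '[[0,-0.05,-0.12,0,0],[0,-0.05,-0.12,0,0],[0,-0.05,-0.12,0,0],[0,-0.05,-0.12,0,0],[0,-0.05,-0.12,0,0]]'
python3 -m pendant '[[0,0,-0.12,0,0],[0,0,-0.12,0,0],[0,0,0,0,0],[0,0,0,0,0],[0,0,0,0,0]]'
python3 - <<'E'
from h import *
togo(.5805,.1155,.07,90);print(ctrl.sense()['moment'])
t=ctrl.snapshot('side');cv2.imwrite('pics/s9.png',t[:,:,::-1])
E
```

```text
clock: 27.95
eef_pos: [0.5019, 0.3711, 0.1585]
eef_rot: [-0.001, 0.001, 1.0, -0.0]
wrist_force: [0.3, 0.7, -2.0]
gripper_width: 0.205
finger_force: 30.0
clock: 28.37
eef_pos: [0.528, 0.2827, 0.1571]
eef_rot: [-0.001, 0.0, 1.0, -0.0]
wrist_force: [0.1, 0.4, -3.2]
gripper_width: 0.199
finger_force: 30.0
clock: 28.78
eef_pos: [0.5781, 0.1621, 0.1571]
eef_rot: [-0.001, 0.001, 1.0, 0.0]
wrist_force: [0.5, 0.8, -3.2]
gripper_width: 0.206
finger_force: 30.0
clock: 29.2
eef_pos: [0.578, 0.1156, 0.1573]
eef_rot: [-0.0, 0.001, 1.0, 0.0]
wrist_force: [0.3, -0.4, -2.9]
gripper_width: 0.207
finger_force: 30.0
mm [-2.6 -0.1 87.3] scaled [-0.013 -0.001  0.436] turn -0.2 scaled -0.002
[ 0.07720887  0.06396849 -0.01704932]
```

View pics/s9.png

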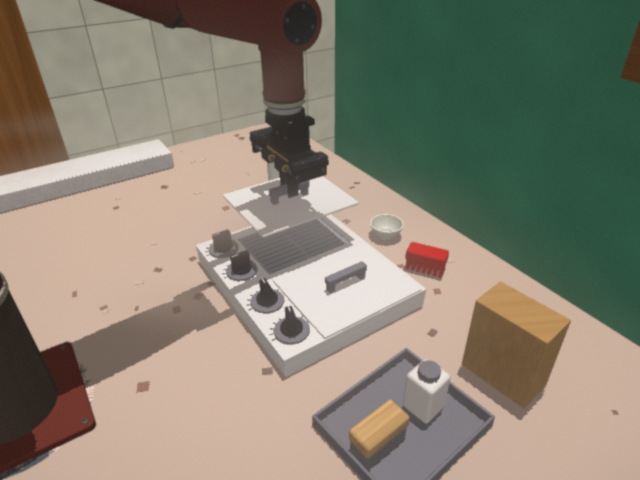

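The cover hangs level over the bay. The tray items and the bystanders are unchanged, so I'm lowering it.

```bash

python3 -m pendant '[[0,-0.013,0,0.07,0],[0,0,0,0.12,0],[0,0,0,0.12,0],[0,0,0,0.1,0],[0,0,0,0,0]]'
python3 -m pendant '[[0,0,0,0,0],[0,0,0,0,0],[0,0,0,0,0],[0,0,0,0,0]]'
python3 -c "
from h import *
togo(.5805,.1155,.0605,90)"
python3 -m pendant '[[0,0,0,0.015,0],[0,0,0,0.015,0],[0,0,0,0.015,0],[0,0,0,0,0],[0,0,0,0,0]]'
python3 -c "
from h import *
togo(.5805,.1155,.0605,90);print(ctrl.sense()['wrist_force'])"
```

```text
clock: 29.67
eef_pos: [0.5766, 0.1159, 0.0694]
eef_rot: [-0.005, 0.0, 1.0, -0.0]
wrist_force: [-1.2, -0.1, -4.3]
gripper_width: 0.203
finger_force: 30.0
clock: 30.0
eef_pos: [0.5824, 0.1155, 0.0774]
eef_rot: [0.002, 0.001, 1.0, 0.0]
wrist_force: [1.8, -0.3, -2.4]
gripper_width: 0.204
finger_force: 30.0
mm [ 2.   0.  16.9] scaled [0.01  0.    0.085] turn -0.1 scaled -0.001
clock: 30.42
eef_pos: [0.5806, 0.1151, 0.0661]
eef_rot: [-0.0, 0.001, 1.0, -0.0]
wrist_force: [-0.9, 0.4, -2.1]
gripper_width: 0.201
finger_force: 30.0
mm [0.1 0.4 5.6] scaled [0.    0.002 0.028] turn -0.1 scaled -0.002
[-0.86680761  0.37587708 -2.12210042]
```

Below rim contact height with no force, so it is entering the bay. I'm seating it.

```bash

python3 -m pendant '[[0,0,0,0.012,0],[0,0,0,0.012,0],[0,0,0,0.008,0],[0,0,0,0,0],[0,0,0,0,0]]'
python3 -c "
from h import *
togo(.5805,.1155,.0605,90);print(ctrl.sense()['wrist_force'])"
```

```text
clock: 30.83
eef_pos: [0.5813, 0.1152, 0.0617]
eef_rot: [0.0, 0.001, 1.0, -0.0]
wrist_force: [-5.8, -0.2, 7.1]
gripper_width: 0.202
finger_force: 30.0
mm [0.8 0.3 1.2] scaled [0.004 0.002 0.006] turn -0.1 scaled -0.001
[-5.82435371 -0.17065623  7.09393627]
```

```bash

python3 -m pendant '[[0.3,0,0,0,0],[0.45,0,0,0,0],[0.45,0,0,0,0],[0.45,0,0,0,0]]'
python3 -m pendant '[[0.45,0,0,-0.08,0],[0.45,0,0,-0.15,0],[0.45,0,0,-0.18,0],[0.45,0,0,-0.18,0],[0.45,0,0,-0.18,0]]'
python3 -m pendant '[[0.45,0.15,0.1,0,0],[0.45,0.15,0.15,0,0],[0.45,0.15,0.15,0,0],[0.45,0.1,0.18,0,0],[0.45,0,0.2,0,0]]'
python3 -m pendant '[[0.45,0,0.2,0,0],[0.45,0,0.2,0,0],[0.45,0,0.2,0,0],[0.45,0,0.2,0,0],[0.45,0,0,0,0]]'
python3 - <<'E'
from h import *
t=ctrl.snapshot('top');sd=ctrl.snapshot('side')
cv2.imwrite('pics/c10.png',np.vstack([np.hstack([t[190:350,220:540]]*1),sd[190:350,180:500]])[:,:,::-1].repeat(1,0))
a=cv2.resize(t[185:345,225:525],(600,320));b=cv2.resize(sd[190:330,180:442],(600,280),interpolation=2)
cv2.imwrite('pics/c10.png',np.vstack([a,b])[:,:,::-1])
g=lambda i:(i.max(2)<125)
for x0,x1 in((262,300),(345,375)):print(rect(box(t,g,x0,225,x1,285),'top',.082))
E
```

```text
clock: 31.17
eef_pos: [0.5811, 0.1152, 0.0602]
eef_rot: [0.0, 0.001, 1.0, 0.0]
wrist_force: [0.7, 0.2, 0.2]
gripper_width: 0.403
finger_force: 0.0
clock: 31.58
eef_pos: [0.5806, 0.1152, 0.2154]
eef_rot: [-0.0, 0.001, 1.0, -0.0]
wrist_force: [1.0, -0.6, 0.6]
gripper_width: 0.447
finger_force: 0.0
clock: 32.0
eef_pos: [0.469, 0.271, 0.2142]
eef_rot: [-0.001, 0.001, 1.0, -0.0]
wrist_force: [1.7, 0.1, -1.0]
gripper_width: 0.45
finger_force: 0.0
clock: 32.42
eef_pos: [0.4712, 0.4366, 0.213]
eef_rot: [-0.001, -0.001, 1.0, 0.001]
wrist_force: [-0.9, -0.0, 0.0]
gripper_width: 0.45
finger_force: 0.0
(array([5.777e+02, 1.120e+02, 9.140e+01, 2.110e+01, 4.000e-01]), 91)
(array([ 5.778e+02, -8.540e+01,  9.100e+01,  1.870e+01, -2.000e-01]), 90)
```

View pics/c10.png

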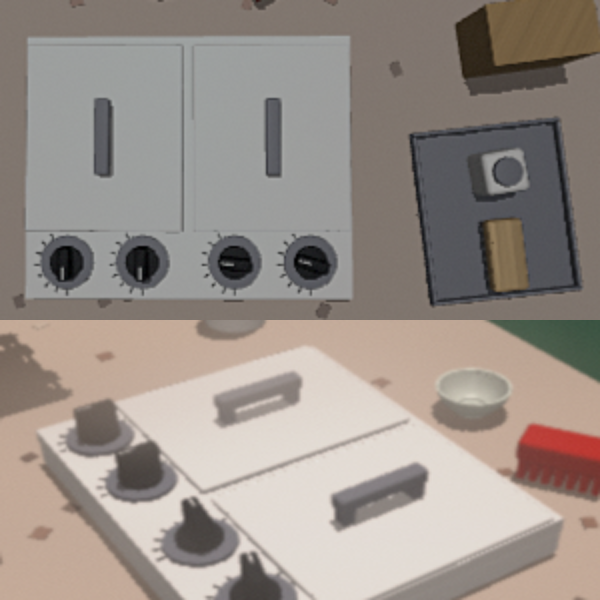

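Both covers sit flush and match in x. The bay 0 dials are at off, and the bottle and brush lie apart in the tray. Handing in.

```bash
python3 -c "
from cell import ctrl
print(ctrl.finish_job())"
```

```text
the job is handed in; nothing more can be done
None
```

I handed the job in after about 32 s of robot time: both bay 0 dials were turned to their stops first, then the one bottle and one brush found in the bay went side by side into the tray, and the loose cover was set on last, flush with the other one in the last pictures; no verdict was shown.

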